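# Lock away the red-capped jars

### The job

Lock away the red-capped amber jars: on the grey cabinet turn the three dials, one after another, until each white pointer stands on the green mark of its ring, and only then pull the blue drawer fully out; keep the pointers on their marks as long as the drawer is out. Lift every red-capped jar out of the blue basket and stand it upright in the drawer, letting go of it; the white-capped jars stay standing in the basket, and the beaker, bottles and tube rack stay where they are. Then push the drawer fully home and, with it shut, lock it by turning at least one dial a quarter turn off its mark.

Things in the scene. Friction and masses are not known exactly. Their poses are not given: they have to be found in the camera images.
- grip_a (a point): left (+y) dial, on its upright axis, at the centre of its grip bar (52 x 14 mm, from 17 mm below to 13 mm above this point), 21 mm above its black disc and 28 mm above the cabinet's top. x axis: along bar and white pointer (the bar's white half), z up. Turns either way to 3 rad from pointing to the cabinet's back, stays where left (friction 0.05 N m). Dials stand 95 mm apart
- mark_a (a point): centre of the green mark (10 mm wide) on the black code ring round the left (+y) dial, 38 mm from the dial's axis; it does not move during a run, and its place round the dial differs from start to start. The pointer is on the mark when the x axis of grip_a points to it, seen from above
- grip_b (a point): middle dial, on its upright axis, at the centre of its grip bar (52 x 14 mm, from 17 mm below to 13 mm above this point), 21 mm above its black disc and 28 mm above the cabinet's top. x axis: along bar and white pointer (the bar's white half), z up. Turns either way to 3 rad from pointing to the cabinet's back, stays where left (friction 0.05 N m). Dials stand 95 mm apart
- mark_b (a point): centre of the green mark (10 mm wide) on the black code ring round the middle dial, 38 mm from the dial's axis; it does not move during a run, and its place round the dial differs from start to start. The pointer is on the mark when the x axis of grip_b points to it, seen from above
- grip_c (a point): right (-y) dial, on its upright axis, at the centre of its grip bar (52 x 14 mm, from 17 mm below to 13 mm above this point), 21 mm above its black disc and 28 mm above the cabinet's top. x axis: along bar and white pointer (the bar's white half), z up. Turns either way to 3 rad from pointing to the cabinet's back, stays where left (friction 0.05 N m). Dials stand 95 mm apart
- mark_c (a point): centre of the green mark (10 mm wide) on the black code ring round the right (-y) dial, 38 mm from the dial's axis; it does not move during a run, and its place round the dial differs from start to start. The pointer is on the mark when the x axis of grip_c points to it, seen from above
- drawer (a joint): the cabinet's one blue-fronted drawer: m pulled out towards the robot, 0 = fully home, 0.135 = fully out (stop); friction about 1.5 N, stays where it is left
- drawer_handle (a point): middle of the drawer's steel bar handle (10 mm thick, 100 mm long, level, along the front), 38 mm before the drawer front, 88 mm above the bench and 32 mm below the cabinet's top; x axis points into the cabinet (the drawer opens along -x), y along the bar. Moves with the drawer
- drawer_floor (a point): on the drawer's inner floor, 18 mm above the bench, 60 mm behind the front's inner face, midway between the sides; axes as drawer_handle. Floor reaches 134 mm either way along y; side walls rise 33 mm, the front 92 mm above it. Drawer fully out, the floor lies open to 75 mm behind this point, where the cabinet's top begins; a standing jar passes under it with 15 mm to spare
- basket_floor (a point): centre of the inner floor of the fixed blue basket (5 mm above the bench; inside 200 mm along x, 280 mm along y, walls reach 40 mm above the floor)
- red1_mid (a point): centre (half-way up) of an amber jar with a red cap, a cylinder 50 mm across, 75 mm tall, heavy-based, 110 to 230 g, standing in the basket; None if absent (2 to 4 are there)
- red2_mid (a point): centre (half-way up) of an amber jar with a red cap, a cylinder 50 mm across, 75 mm tall, heavy-based, 110 to 230 g, standing in the basket; None if absent (2 to 4 are there)
- red3_mid (a point): centre (half-way up) of an amber jar with a red cap, a cylinder 50 mm across, 75 mm tall, heavy-based, 110 to 230 g, standing in the basket; None if absent (2 to 4 are there)
- red4_mid (a point): centre (half-way up) of an amber jar with a red cap, a cylinder 50 mm across, 75 mm tall, heavy-based, 110 to 230 g, standing in the basket; None if absent (2 to 4 are there)
- white1_mid (a point): centre (half-way up) of a clear jar with a white cap, same size, standing in the basket, to be left in it
- white2_mid (a point): centre (half-way up) of a clear jar with a white cap, same size, standing in the basket, to be left in it
- red1: the jar of point red1_mid; origin at the centre of its underside, z up through the cap
- red2: the jar of point red2_mid; origin at the centre of its underside, z up through the cap
- red3: the jar of point red3_mid; origin at the centre of its underside, z up through the cap
- red4: the jar of point red4_mid; origin at the centre of its underside, z up through the cap
- reagent: brown reagent bottle, 86 mm across, 190 mm tall; a bystander, origin at the centre of its underside
- washbottle: white wash bottle with a red cap, 68 mm across, 170 mm tall; a bystander, origin at the centre of its underside
- beaker: glass beaker, 72 mm across, 90 mm tall; a bystander, origin at the centre of its underside
- rack: white tube rack with tubes, 230 x 100 mm, 125 mm tall; a bystander, origin at the centre of its underside
Not all that is in view belongs to the job. What is shaped like the red2 but turquoise is not meant. Leave any pink look-alike of the red4 alone.

How it is judged:
By the outcome, as a careful person would: the job done as asked, in the order asked, and still so for the second after the job is handed in, with the robot touching nothing.
Of red1, red2, red3, red4 only 2 to 4 are there at a start; the rules pass over those that are not, and their reading is None.
At some moment in a run one of red1, red2, red3, red4 may be knocked a few centimetres aside while the robot is not near it.
It also fails if it takes over 210 s, if anything falls off the work surface, if the arm or the gripper's body presses on something with over 40 N, if the wrist force passes 120 N, or if a joint passes its speed limit or range.

### The arm

A 6-joint arm with a two-finger parallel gripper is mounted at the origin on the work surface. World frame = base frame: x ahead of the robot, y to its left, z up, the work surface at z = 0. Lengths are in m, angles in rad, forces in N, time in s.
With the tool pointing down it reaches from about 0.275 to 0.75 m from the base axis. Payload 10.2 kg.
Tool frame: the origin (TCP) lies midway between the tips of the shut fingers; the grasp point (between the pads) lies 19 mm behind it (env.hold_point_z is the distance from the TCP to the grasp point, in m); z points along the fingers, y is the line along which they close (so a half turn about z gives the same grasp; the last joint's range is limited). The gripper opens to 85 mm and grips with 20 to 120 N. Pads are 22 mm wide; open, the fingers measure 114 mm over their backs; the gripper's body (76 mm by 85 mm) begins 54 mm behind the grasp point. The pads swing forward as they close: fully open they stand 13 mm farther back than shut.
Start: joints at [1.013, 0.313, 1.498, -0, 1.331, -0.223], TCP at [0.173, 0.496, 0.231] pointing down, gripper open.
Joint ranges: [-2.94, 2.94], [-0.97, 2.17], [0.19, 2.56], [-1.23, 4.37], [0.02, 3.11], [-2.88, 2.88]. Speed limits (rad/s): [2.39, 2.39, 3.01, 3.14, 3.14, 3.14].

### API

Orientations are given as a unit quaternion [x, y, z, w].
In Python, from bench import env, kinematics, monitor, eyes, job gives the robot as it stands. The module is installed in compiled form; this text tells all that it offers. Calls block until the motion is done:
- env.reach(position, orientation): joint-space move of the TCP to a pose.
- env.movel(position, velocity=0.15, frame=None, guard=None): straight line of the TCP; frame=None keeps the orientation; velocity is the mean speed in m/s. With guard (N) it stops when the force on the tool has changed by that much, and returns True; else False.
- env.set_joints(angles): joint-space move.
- env.release() and env.close_gripper(effort=None): open the fingers fully, or close them until they stop; effort is the grip in N (None keeps the last).
- env.hold(seconds).
- kinematics.ik(position, orientation): joint angles nearest the present ones, or None.
- monitor.sense(): the state.
- eyes.grab_frame(name): name is "scene" or "top" or "wrist"; returns a dict with "frame" (400x640x3 uint8, red, green, blue), "mtx" (3x3 intrinsics, pixels), "k1" (the pictures are not rectified: a ray, as slopes to the right and down, at radius r is drawn at 1 + k1 r^2 times it, then the intrinsics apply), "view" (4x4, takes a point from world to camera coordinates). Camera axes: x right, y down, z forward; pixel columns grow to the right and rows downward; lengths in m; the calibration is good to about 2 mm. A picture is of the moment at which its call begins. There is no depth.
A pose or a line that the arm cannot do raises env.MotionError and nothing moves.
- job.hand_in(): hands the job in; it is judged then, once.
The state is a dict: "clock": time; "joints": joint angles; "qvel": joint speeds; "joint_efforts": joint torques, N m; "position": TCP position; "ee_rot": TCP orientation; "contact_force": force on the tool from outside, world axes, zero at the start; "ft_torque": the same for the moment, N m; "finger_gap": opening from 0.0 (shut) to 1.0 (fully open); "gripper_force": force on a finger pad.
Only numpy, scipy, OpenCV 4.12 (cv2) and the standard library are available. Lean on these libraries where they do the work, as an engineer would, in place of code of your own. Each camera call takes 0.05 s, during which the arm holds its last target. There are 200 camera calls.

## Working session

There is one attempt and no reset: what is moved stays moved. The work goes in short steps, each a Python script; the robot and the scene stay as the last script left them, time stands still between calls to the robot, and variables do not carry over. Pictures are saved under pics/ and viewed, at most 14 in all, crops included, and the job is handed in when it is done.

```bash
ls; mkdir -p pics; cat > h.py <<'E'
import numpy as np, cv2
from bench import env, kinematics, monitor, eyes, job
def grab(n, save=None):
    d=eyes.grab_frame(n)
    if save: cv2.imwrite('pics/%s.png'%save, d['frame'][:,:,::-1])
    return d
def ray(d,uv):
    K=np.array(d['mtx']); V=np.array(d['view'])
    x=np.array([(uv[0]-K[0,2])/K[0,0],(uv[1]-K[1,2])/K[1,1]])
    s=x.copy()
    for _ in range(20): s=x/(1+d['k1']*(s@s))
    R=V[:3,:3]; return -R.T@V[:3,3], R.T@np.array([s[0],s[1],1])
def onz(d,uv,z):
    o,r=ray(d,uv); return o+r*(z-o[2])/r[2]
def proj(d,p):
    K=np.array(d['mtx']); c=(np.array(d['view'])@np.append(p,1))[:3]
    s=c[:2]/c[2]; s=s*(1+d['k1']*(s@s)); return K[:2,:2]@s+K[:2,2]
def blobs(d,lo,hi,amin=20):
    hsv=cv2.cvtColor(d['frame'],cv2.COLOR_RGB2HSV)
    m=cv2.inRange(hsv,np.array(lo),np.array(hi))
    n,l,st,c=cv2.connectedComponentsWithStats(m)
    return [(c[i],st[i]) for i in range(1,n) if st[i][4]>=amin]
E
python3 - <<'E'
from h import *
for n in('scene','top','wrist'):
    d=grab(n,n+'0'); V=np.array(d['view']); print(n,-V[:3,:3].T@V[:3,3],V[2,:3],d['mtx'][0],d['k1'])
a=[cv2.imread('pics/%s0.png'%n) for n in('scene','top')]
E
```

```text
pics
scene [1.07314618 0.549438   1.34564713] [-0.35865137 -0.41320657 -0.83703616] [465.21148726   0.         324.79215614] 0.0013376070792555069
top [ 0.34350378 -0.06274654  1.5046511 ] [ 0.13754517  0.00439612 -0.99048574] [396.81987584   0.         313.10704441] -0.008153592278973224
wrist [0.09962411 0.52161279 0.37317519] [ 0.28627449 -0.10028548 -0.95288495] [324.99279163   0.         318.99609578] -0.0064309564982651755
```

View pics/top0.png

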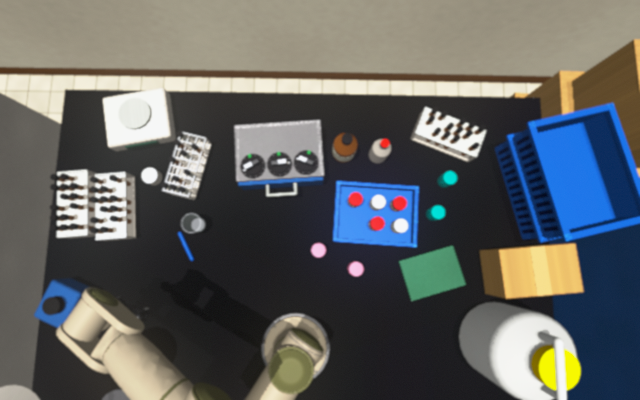

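View pics/scene0.png

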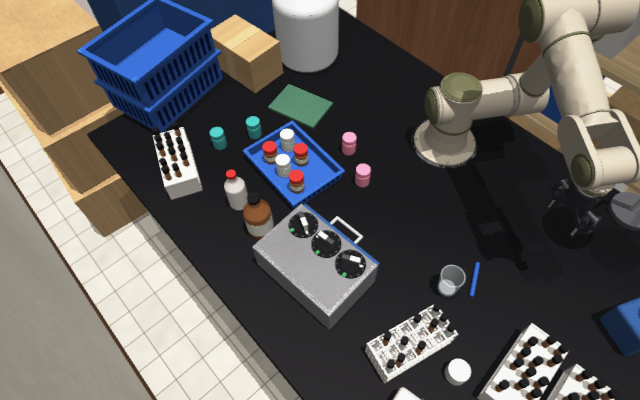

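Top view: three red caps in the basket at (355,199), (400,203), (377,223). White caps are at (378,201) and (401,226). Things that could be confused with them are the washbottle's red cap (384,144), pink jars (318,250), (356,269) and turquoise jars (449,178), (438,212). The dials are at (252,166), (280,161), (306,158) and the handle at (281,190). I choose the three red caps inside the basket.

```bash
python3 - <<'E'
from h import *
d=grab('top')
for uv in [(355,199),(400,203),(377,223),(378,201),(401,226),(318,250),(356,269)]: print('jar',uv,onz(d,uv,.08).round(3))
for uv in [(252,166),(280,161),(306,158)]: print('dial',onz(d,uv,.125).round(3))
print('handle',onz(d,(282,194),.088).round(3)); print('corners',[onz(d,u,.12).round(3) for u in[(236,183),(323,179),(234,125),(321,121)]])
print('basket',[onz(d,u,.045).round(3) for u in[(336,181),(419,186),(333,241),(417,247)]], 'beaker',onz(d,(193,222),.0))
w=eyes.grab_frame('wrist'); s=monitor.sense(); from scipy.spatial.transform import Rotation as R
Rt=R.from_quat(s['ee_rot']).as_matrix(); V=np.array(w['view']); print(Rt.round(3), (Rt.T@(-V[:3,:3].T@V[:3,3]-s['position'])).round(3),(V[:3,:3]@Rt).round(3))
# downward reach test
c=onz(d,(280,161),.125)
for yaw in np.arange(-180,180,30):
    q=(R.from_euler('z',yaw,degrees=True)*R.from_euler('x',180,degrees=True)).as_quat()
    print(yaw,[None if (j:=kinematics.ik(list(p),list(q))) is None else np.round(j[5],2) for p in [(c[0],c[1],.14),(c[0]-.1,c[1],.35),(.3,c[1],.2)]])
E
```

```text
jar (355, 199) [ 0.539 -0.208  0.08 ]
jar (400, 203) [ 0.527 -0.371  0.08 ]
jar (377, 223) [ 0.453 -0.288  0.08 ]
jar (378, 201) [ 0.533 -0.292  0.08 ]
jar (401, 226) [ 0.444 -0.374  0.08 ]
jar (318, 250) [ 0.353 -0.077  0.08 ]
jar (356, 269) [ 0.289 -0.213  0.08 ]
dial [0.644 0.163 0.125]
dial [0.664 0.064 0.125]
dial [ 0.677 -0.029  0.125]
handle [0.551 0.056 0.088]
corners [array([0.583, 0.218, 0.12 ]), array([ 0.603, -0.09 ,  0.12 ]), array([0.795, 0.235, 0.12 ]), array([ 0.816, -0.08 ,  0.12 ])]
basket [array([ 0.61 , -0.141,  0.045]), array([ 0.597, -0.45 ,  0.045]), array([ 0.387, -0.132,  0.045]), array([ 0.371, -0.439,  0.045])] beaker [0.45001006 0.39854579 0.        ]
[[-0.944  0.329 -0.   ]
 [ 0.329  0.944 -0.001]
 [ 0.    -0.001 -1.   ]] [ 0.077  0.    -0.142] [[-0.     1.    -0.   ]
 [-0.953 -0.    -0.304]
 [-0.304  0.     0.953]]
-180 [np.float64(-1.65), np.float64(-1.66), np.float64(-1.75)]
-150 [np.float64(-2.17), np.float64(-2.19), np.float64(-2.27)]
-120 [np.float64(-2.7), np.float64(-2.71), np.float64(-2.8)]
-90 [None, None, None]
-60 [np.float64(2.54), np.float64(2.52), np.float64(2.44)]
-30 [np.float64(2.01), np.float64(2.0), np.float64(1.91)]
0 [np.float64(1.49), np.float64(1.48), np.float64(1.39)]
30 [np.float64(0.97), np.float64(0.95), np.float64(0.87)]
60 [np.float64(0.44), np.float64(0.43), np.float64(0.34)]
90 [np.float64(-0.08), np.float64(-0.09), np.float64(-0.18)]
120 [np.float64(-0.6), np.float64(-0.62), np.float64(-0.7)]
150 [np.float64(-1.13), np.float64(-1.14), np.float64(-1.23)]
```

```bash
cat >> h.py <<'E'
from scipy.spatial.transform import Rotation as R
def q(yaw): return list((R.from_euler('z',yaw)*R.from_euler('x',np.pi)).as_quat())
def go(p,yaw): env.reach([float(v) for v in p],q(yaw))
def ln(p,v=.15,**k): return env.movel([float(x) for x in p],velocity=v,**k)
E
python3 - <<'E'
from h import *
go((.60,.065,.32),np.pi+.065)
d=grab('wrist','w1'); print(monitor.sense()['clock'],monitor.sense()['position'])
c=cv2.imread('pics/w1.png'); cv2.imwrite('pics/w1b.png',c)
E
```

```text
2.4917 [0.5998322  0.06581016 0.31998498]
```

View pics/w1.png

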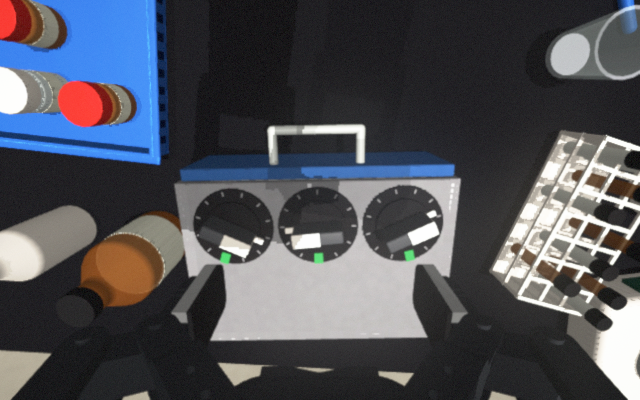

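```bash
python3 - <<'E'
from h import *
c=cv2.imread('pics/w1.png')[175:275,180:460]; cv2.imwrite('pics/z1.png',cv2.resize(c,None,fx=2.85,fy=2.85,interpolation=cv2.INTER_CUBIC))
E
```

```text
(no output)
```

View pics/z1.png

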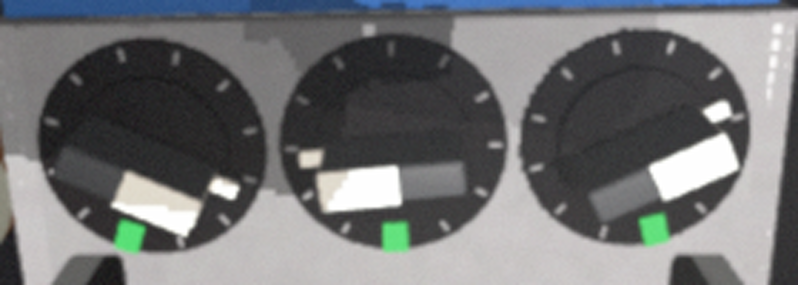

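```bash
cat > dials.py <<'E'
from h import *
def measure(d,verbose=True):
    f=d['frame']; g=f.max(axis=2); hsv=cv2.cvtColor(f,cv2.COLOR_RGB2HSV)
    gm=[(c,s) for c,s in blobs(d,(45,120,80),(80,255,255),15)]
    gm=[onz(d,c,.126) for c,s in gm if abs(onz(d,c,.126)[0]-.69)<.06 and -.1<onz(d,c,.126)[1]<.25]
    gm.sort(key=lambda p:-p[1])
    wh=[onz(d,c,.128) for c,s in blobs(d,(0,0,165),(180,60,255),12) if s[4]<1500]
    return gm,wh
E
python3 - <<'E'
from dials import *
d=grab('wrist'); f=d['frame']; g=f.max(axis=2)
gm,wh=measure(d); print('green',[p.round(4) for p in gm])
for n,u,v in(('a',403,222),('b',318,224),('c',233,226)):
    m=np.zeros_like(g); m[v-42:v+42,u-43:u+43]=(g[v-42:v+42,u-43:u+43]<70)*255
    nn,l,st,cc=cv2.connectedComponentsWithStats(m); k=1+st[1:,4].argmax()
    h=cv2.convexHull(np.argwhere(l==k)[:,::-1].astype(np.int32)); e=cv2.fitEllipse(h)
    ax=onz(d,e[0],.127); print(n,'ell',np.round(e[0],1),np.round(e[1],1),'axis',ax.round(4))
for c,s in blobs(d,(0,0,150),(180,70,255),10):
    if 190<c[0]<450 and 180<c[1]<265: print(c.round(1),s[4],onz(d,c,.128).round(4),onz(d,c,.161).round(4))
E
```

```text
green [array([0.6823, 0.1746, 0.126 ]), array([0.6927, 0.0713, 0.126 ]), array([ 0.6991, -0.035 ,  0.126 ])]
a ell [402.1 222.2] [72.3 78.9] axis [0.6432 0.1609 0.127 ]
b ell [317.2 223.6] [73.8 78.1] axis [0.651  0.0676 0.127 ]
c ell [233.1 225.2] [72.7 80.1] axis [ 0.6589 -0.025   0.127 ]
[431.9 213.8] 61 [0.631  0.1916 0.128 ] [0.6204 0.1788 0.161 ]
[423.1 233.2] 429 [0.6543 0.1857 0.128 ] [0.6413 0.1734 0.161 ]
[288.4 230.3] 42 [0.6606 0.0363 0.128 ] [0.647  0.0387 0.161 ]
[306.  240.8] 413 [0.672  0.0564 0.128 ] [0.6572 0.0568 0.161 ]
[234.6 246.4] 406 [ 0.6841 -0.0235  0.128 ] [ 0.6682 -0.0151  0.161 ]
[258.1 240.6] 58 [0.6753 0.0029 0.128 ] [0.6602 0.0087 0.161 ]
```

Dials: white pointers are on the outer tip, and the green marks are all near the back (crop pixels (130,236), (396,236), (654,229)). Turning a, b, c now.

```bash
cat > turn.py <<'E'
from h import *
def turn(ax,yaw,dyaw,z=.134):
    go((ax[0],ax[1],.21),yaw); ln((ax[0],ax[1],z),.1,guard=15)
    env.close_gripper(40); s=monitor.sense(); print('grip',s['finger_gap'],np.round(s['contact_force'],1),np.round(s['ft_torque'],2))
    j=list(s['joints']); j[5]-=dyaw; env.set_joints([float(x) for x in j])
    s=monitor.sense(); r=R.from_quat(s['ee_rot']).as_matrix(); print('yaw',np.degrees(np.arctan2(r[1,0],r[0,0])),s['position'],np.round(s['contact_force'],1))
    env.release(); ln((ax[0],ax[1],.21),.15); print(monitor.sense()['clock'])
E
python3 - <<'E'
from turn import *
r=np.radians
turn((.646,.161),r(114),r(20.6-114))
turn((.654,.0677),r(104),r(185.3-104))
turn((.662,-.0255),r(62),r(-14.4-62))
go((.60,.065,.32),np.pi+.065); d=grab('wrist','w2')
c=cv2.imread('pics/w2.png')[120:275,170:470]; cv2.imwrite('pics/z2.png',cv2.resize(c,None,fx=2.6,fy=2.6,interpolation=cv2.INTER_CUBIC))
E
```

```text
grip 0.1564242111389981 [ 7.5  0.8 -1. ] [ 0.11 -0.8  -0.02]
yaw 20.631007840120756 [0.64518442 0.16195826 0.13439081] [-12.5   2.1   5.7]
8.1333
grip 0.15390501931722825 [4.1 1.7 0.9] [ 0.26 -0.68 -0.06]
yaw -174.76519639106647 [0.65455079 0.06785882 0.13428405] [ 2.3 -0.2  0.7]
13.7417
grip 0.15683632250138183 [ 5.  -3.4  0.1] [-0.38 -0.61  0.01]
yaw -14.36329957395003 [ 0.66301557 -0.02681373  0.13441912] [ 2.5 -5.2 -1.7]
19.6
```

View pics/z2.png

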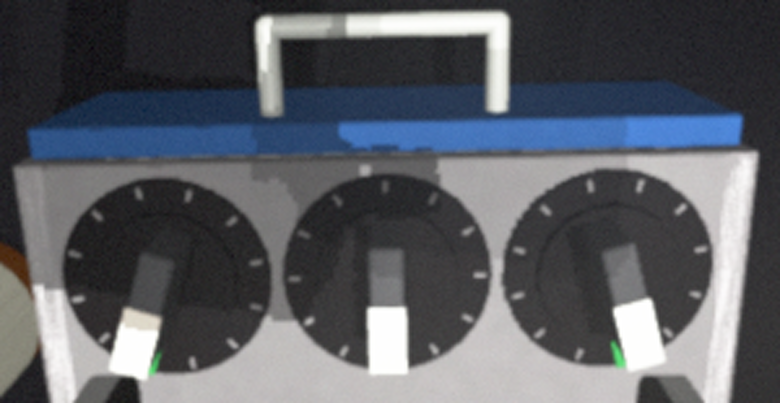

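```bash
python3 - <<'E'
from h import *
go((.69,.065,.30),.065); d=grab('wrist','w3')
g=blobs(d,(45,120,80),(80,255,255),10)
for c,s in g:
    p=onz(d,c,.126)
    if abs(p[0]-.69)<.07 and -.1<p[1]<.25: print(c.round(),s[4],p.round(4))
pts=[proj(d,(x,y,.13)) for x,y in((.62,-.09),(.62,.22),(.73,-.09),(.73,.22))]; pts=np.array(pts); print(pts.round())
lo=np.maximum(pts.min(0),0).astype(int); hi=pts.max(0).astype(int)
c=cv2.imread('pics/w3.png')[lo[1]:hi[1],lo[0]:hi[0]]; f=min(800/c.shape[1],600/c.shape[0]); cv2.imwrite('pics/z3.png',cv2.resize(c,None,fx=f*.99,fy=f*.99,interpolation=cv2.INTER_CUBIC))
E
```

```text
[313. 177.] 67 [0.6965 0.0718 0.126 ]
[420. 177.] 86 [ 0.7029 -0.0348  0.126 ]
[210. 181.] 99 [0.6858 0.1747 0.126 ]
[[460. 258.]
 [167. 240.]
 [483. 155.]
 [158. 133.]]
```

View pics/z3.png

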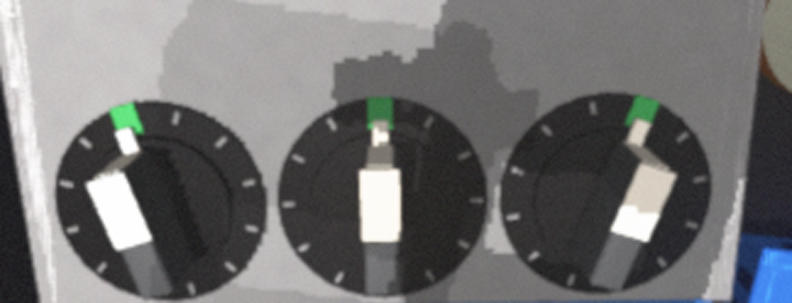

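```bash
python3 - <<'E'
from h import *
d=grab('wrist'); A=dict(a=(.6462,.1618),b=(.6545,.0677),c=(.663,-.0264))
f=d['frame']; hsv=cv2.cvtColor(f,cv2.COLOR_RGB2HSV)
gr=[onz(d,c,.126) for c,s in blobs(d,(45,120,80),(80,255,255),10)]
up=cv2.resize(f,None,fx=4,fy=4,interpolation=cv2.INTER_CUBIC)
for n,ax in A.items():
    ax=np.array(ax); g=min(gr,key=lambda p:np.hypot(*(p[:2]-ax))); 
    # tip: bright unsaturated pixels whose z=.128 location is 27..35mm from axis
    T=[]
    for v in range(130,270):
        for u in range(150,490):
            if hsv[v,u,2]>110 and hsv[v,u,1]<90:
                p=onz(d,(u,v),.128)[:2]-ax; r=np.hypot(*p)
                if .027<r<.034 and abs(np.arctan2(p[1],p[0])-np.arctan2(*(g[:2]-ax)[::-1]))<.35: T.append(p)
    t=np.mean(T,0); gg=g[:2]-ax
    print(n,len(T),'mark',np.degrees(np.arctan2(gg[1],gg[0])),np.hypot(*gg),'tip',np.degrees(np.arctan2(t[1],t[0])))
E
```

```text
a 57 mark 18.03963129054005 0.041561822932018926 tip 23.654784865462318
b 51 mark 5.526036364304592 0.04206208418183274 tip 6.095653748361318
c 50 mark -11.792929324027462 0.04096258173898536 tip -13.881263150674078
```

```bash
python3 - <<'E'
from turn import *
r=np.radians
turn((.6455,.1618),r(22),r(-4.5))
go((.66,.162,.29),.065); d=grab('wrist','w4')
pts=np.array([proj(d,(x,y,.13)) for x,y in((.60,.11),(.60,.21),(.70,.11),(.70,.21))])
lo=np.maximum(pts.min(0),0).astype(int); hi=pts.max(0).astype(int)
c=cv2.imread('pics/w4.png')[lo[1]:hi[1],lo[0]:hi[0]]; cv2.imwrite('pics/z4.png',cv2.resize(c,None,fx=4,fy=4,interpolation=cv2.INTER_CUBIC)); print(lo,hi)
E
```

```text
grip 0.1555928288727597 [-1.3  1.5  1. ] [ 0.2   0.24 -0.04]
yaw 17.61695558137413 [0.64538047 0.16213494 0.13420987] [-1.6  0.7  0.7]
28.9833
[268 141] [378 247]
```

View pics/z4.png

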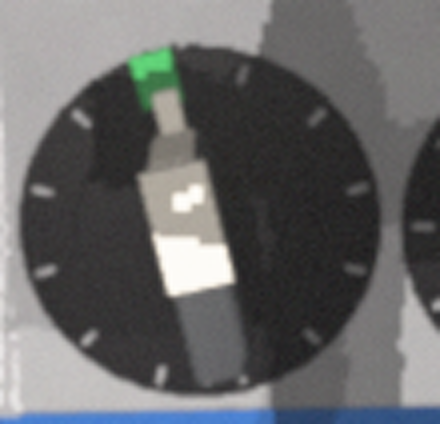

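```bash
python3 - <<'E'
from h import *
go((.50,.055,.25),np.pi+.09); d=grab('wrist','w5')
for c,s in blobs(d,(0,0,130),(180,60,255),60):
    if s[4]<8000: print(c.round(),s,onz(d,c,.093).round(4))
# bar ends along the bar: front blue band lower/upper
print(proj(d,(.551,.056,.093)))
for c,s in blobs(d,(100,120,60),(125,255,255),200): print('blue',c.round(),s)
E
```

```text
[174.  16.] [ 153    0   38   38 1135] [ 0.3673 -0.0755  0.093 ]
[ 21. 104.] [  0  80  36  49 850] [ 0.4482 -0.2139  0.093 ]
[611. 149.] [ 575  123   65   66 3019] [0.4406 0.3199 0.093 ]
[ 21. 173.] [   0  151   53   53 1887] [ 0.5122 -0.2258  0.093 ]
[102. 183.] [ 71 166  45  44 580] [ 0.5149 -0.1503  0.093 ]
[320. 244.] [ 265  231  109   42 1785] [0.5589 0.0614 0.093 ]
[438. 278.] [426 265  28  31 230] [0.5871 0.1877 0.093 ]
[191. 295.] [172 266  42  57 528] [ 0.6298 -0.0695  0.093 ]
[ 32. 325.] [   0  285   77   98 4455] [ 0.6845 -0.2456  0.093 ]
[362. 293.] [314 293  98   1  98] [0.6114 0.1116 0.093 ]
[130. 315.] [  98  297   72   38 1278] [ 0.6617 -0.1361  0.093 ]
[314. 320.] [ 226  297  187   89 4031] [0.6497 0.0636 0.093 ]
[457. 314.] [451 303  16  20 156] [0.6284 0.2175 0.093 ]
[219. 357.] [212 351  13  16 112] [ 0.7088 -0.0407  0.093 ]
[318. 360.] [312 351  13  20 258] [0.704  0.0726 0.093 ]
[419. 357.] [414 351  14  16 108] [0.6891 0.1873 0.093 ]
[392. 377.] [378 365  31  21 173] [0.7199 0.1611 0.093 ]
[315.04832481 236.16997234]
blue [ 85. 135.] [    0    27   157   229 23595]
blue [313. 267.] [  165   240   307    53 10296]
```

View pics/w5.png

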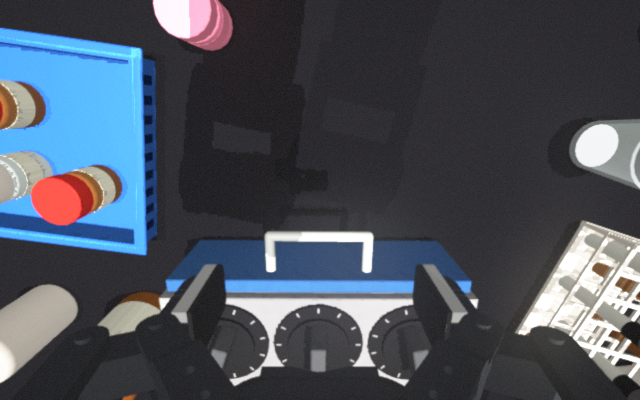

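The handle bar runs from (265,237) to (373,237) and is centred at (319,236). I'll hook it with closed fingers from behind the bar.

```bash
python3 - <<'E'
from h import *
d=grab('wrist'); h=onz(d,(319,236.5),.091); print('h',h)
psi=.094; u=np.array([np.cos(psi),np.sin(psi),0])
h=np.array([.553,.0600,0]); p=h+.0215*u
env.close_gripper(30)
go((p[0],p[1],.19),np.pi+psi)
print(ln((p[0],p[1],.068),.08,guard=8), monitor.sense()['position'],monitor.sense()['contact_force'].__repr__())
e=p-.125*u; print(ln((e[0],e[1],.068),.08,guard=25),monitor.sense()['contact_force'])
e=p-.165*u; print(ln((e[0],e[1],.068),.04,guard=15)); s=monitor.sense(); print(s['position'],s['contact_force'],((p-s['position'])@u),s['clock'])
grab('top','t1')
c=cv2.imread('pics/t1.png')[100:300,170:450]; cv2.imwrite('pics/t1c.png',cv2.resize(c,None,fx=2.8,fy=2.8))
E
```

```text
h [0.5518588  0.06003765 0.091     ]
False [0.57464922 0.06199694 0.06843578] array([0.57071803, 0.36346456, 0.84197318])
False [ 0.02106334 -0.28306983  0.57401196]
True
[0.43340044 0.04858399 0.06825018] [ 3.97188012  0.02853455 -0.34334338] 0.1416430828697403 37.5667
```

View pics/t1c.png

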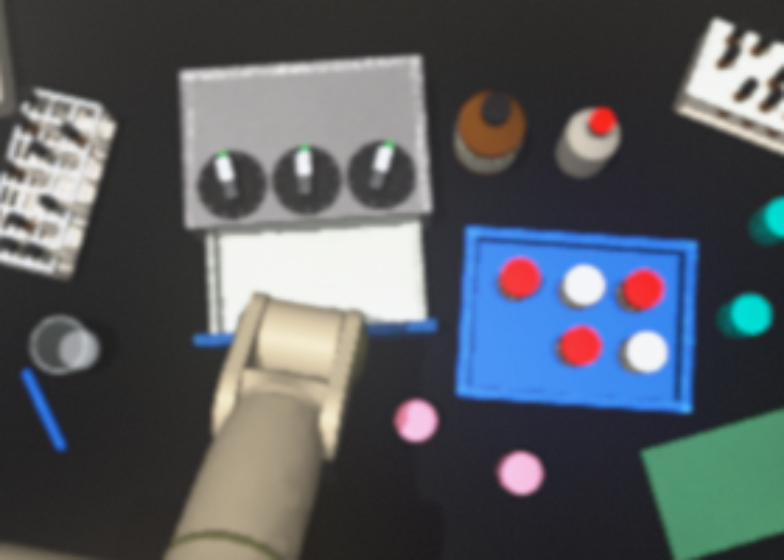

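```bash
cat > jars.py <<'E'
from h import *
psi=.094; u=np.array([np.cos(psi),np.sin(psi)]); v=np.array([-u[1],u[0]])
FP=np.array([.527,.0575])
def jars(d):
    red=[c for lo,hi in(((0,150,90),(6,255,255)),((172,150,90),(180,255,255))) for c,s in blobs(d,lo,hi,15)]
    red=[onz(d,c,.077)[:2] for c in red]; wh=[onz(d,c,.077)[:2] for c,s in blobs(d,(0,0,150),(180,60,255),60)]
    ins=lambda p:.38<p[0]<.61 and -.45<p[1]<-.13
    out=[]
    for p in red:
        if ins(p) and all(np.hypot(*(p-o))>.02 for o in out): out.append(p)
    return out,[p for p in wh if ins(p)]
def pick(p,others,placeyaw):
    best=None
    for f in np.radians(np.arange(0,180,15)):
        e=np.array([np.cos(f),np.sin(f)])
        tips=[p+.05*e,p-.05*e]
        m=min([np.hypot(*(t-o))-.025 for t in tips for o in others]+[.03])
        for t in tips: m=min(m,t[0]-.39,.595-t[0],t[1]+.44,-.145-t[1])
        for yaw in(f+np.pi/2,f+1.5*np.pi,f-np.pi/2):
            if kinematics.ik([*map(float,p),.2],q(yaw)) is None: continue
            k=(round(m,3)-.004*abs(yaw-placeyaw),yaw,m)
            if best is None or k>best: best=k
    yaw=best[1]; print('pick',p.round(3),'yaw',np.degrees(yaw),'clear',best[2])
    go((*p,.20),yaw); g=ln((*p,.045),.15,guard=12)
    env.close_gripper(45); s=monitor.sense(); print(g,'gap',s['finger_gap'],'t',s['clock'])
    ln((*p,.225),.2)
def place(t,yaw):
    ln((*t,.225),.25,frame=q(yaw)); s=monitor.sense(); print('gap',s['finger_gap'])
    ln((*t,.09),.15); g=ln((*t,.0575),.05,guard=8); s=monitor.sense(); print('down',g,s['position'].__repr__(),s['contact_force'])
    env.release(); ln((*t,.225),.2); print('t',monitor.sense()['clock'])
E
python3 - <<'E'
from jars import *
s=monitor.sense(); P=np.array(s['position']); P[:2]+=.008*u
ln(P,.05); ln((P[0],P[1],.25),.15); env.release()
go((.45,.055,.30),np.pi+psi); d=grab('wrist','w6')
r,w=jars(grab('top')); print([x.round(3) for x in r],[x.round(3) for x in w])
E
```

```text
[array([ 0.538, -0.206]), array([ 0.527, -0.367]), array([ 0.447, -0.284])] [array([ 0.531, -0.292]), array([ 0.446, -0.371])]
```

View pics/w6.png

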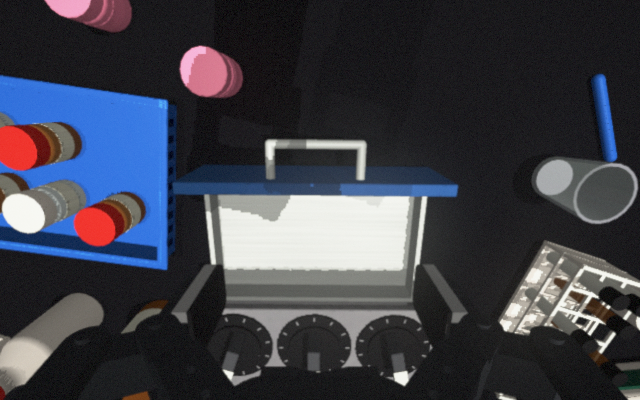

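The drawer is fully open. Its front top edge is at row 193, its side walls at columns 213 and 417, and the cabinet edge at row 303. Next I'll check those numbers and move the first jar.

```bash
python3 - <<'E'
from jars import *
d=grab('wrist'); a=onz(d,(315,193),.110); b=onz(d,(315,303),.12); print('front inner',a,'cab edge',b)
l=onz(d,(210,240),.051); r_=onz(d,(419,240),.051); print('walls',l,r_,(l+r_)/2)
fr=a[:2]@u; cb=b[:2]@u; print('floor u est',fr+.06,cb-.075,'FP',FP@u,'lat',((l+r_)/2)[:2]@v,FP@v)
r,w=jars(grab('top')); p=max(r,key=lambda x:x[1]); oth=[x for x in r if x is not p]+w
pick(p,oth,np.pi+psi)
place(FP-.005*u-.088*v,np.pi+psi)
go((.43,.055,.30),np.pi+psi); grab('wrist','w7'); r,w=jars(grab('top')); print(r,w)
E
```

```text
front inner [0.46482064 0.05261235 0.11      ] cab edge [0.5925692  0.06425118 0.12      ]
walls [ 0.55737374 -0.07744612  0.051     ] [0.5318741 0.1944683 0.051    ] [0.54462392 0.05851109 0.051     ]
floor u est 0.5277068506501047 0.5209838746511575 FP 0.530070471642275 lat 0.007133487912876976 0.007781072736848152
pick [ 0.538 -0.206] yaw 135.0 clear 0.021724415705572153
False gap 0.5762079804881973 t 43.3167
gap 0.5719128049914967
down True array([ 0.53015362, -0.03041155,  0.05865178]) [0.41612192 0.63480639 5.20304162]
t 48.5
[array([ 0.52636427, -0.36756413]), array([ 0.41507693, -0.27989195])] [array([ 0.53139786, -0.29190225]), array([ 0.44649337, -0.37127517])]
```

View pics/w7.png

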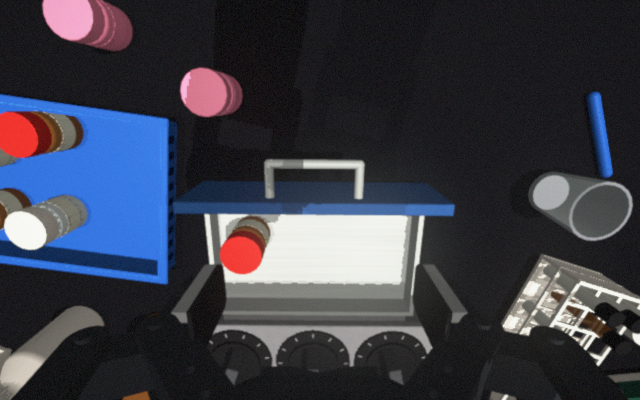

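The first jar stands upright in the drawer with its cap at (243,250). The middle red jar has been knocked to (0.415,-0.280), so I'm using the new position.

```bash
python3 - <<'E'
from jars import *
for k in(0,.088):
    r,w=jars(grab('top')); print(len(r)); p=max(r,key=lambda x:x[1]); oth=[x for x in r if x is not p]+w
    pick(p,oth,np.pi+psi)
    place(FP-.005*u+k*v,np.pi+psi)
    go((.43,.055,.30),np.pi+psi)
grab('wrist','w8'); print(jars(grab('top','t8')))
E
```

```text
2
pick [ 0.415 -0.279] yaw 180.0 clear 0.024831582424232224
False gap 0.5731860104375408 t 52.2333
gap 0.5709730672561332
down True array([0.52209672, 0.05704073, 0.0587576 ]) [1.83669791 0.55511275 3.4504136 ]
t 57.9417
1
pick [ 0.526 -0.369] yaw 135.0 clear 0.02614987395583398
False gap 0.5754477223287968 t 61.7833
gap 0.5725927944038551
down True array([0.51380411, 0.14466445, 0.05870935]) [1.0498856  0.72279053 4.64266746]
t 68.1333
([], [array([ 0.53134249, -0.29175161]), array([ 0.44649337, -0.37127517])])
```

View pics/w8.png

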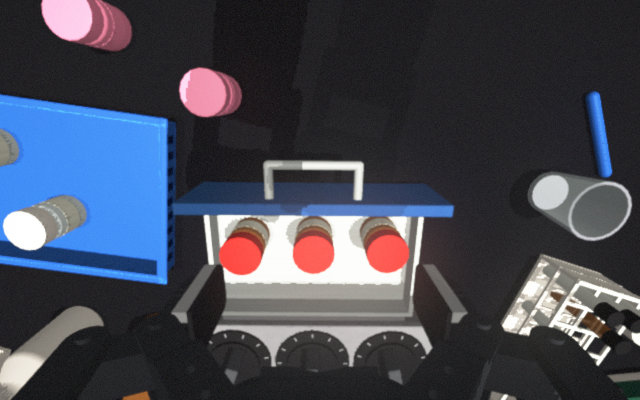

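All three red jars stand in the drawer at (243,250), (313,250) and (386,247), and the white jars remain in the basket. Next I'll push the drawer home.

```bash
python3 - <<'E'
from jars import *
s0=np.array([.4175,.0471])-.040*u
env.close_gripper(30); go((*s0,.20),np.pi+psi); print(ln((*s0,.072),.12,guard=8))
t=s0+.150*u; print(ln((*t,.072),.05,guard=20)); 
t=s0+.172*u; print(ln((*t,.072),.03,guard=25)); s=monitor.sense(); print(s['position'],s['contact_force'],(np.array(s['position'])[:2]-s0)@u,s['clock'])
t=np.array(s['position'])[:2]-.03*u; ln((*t,.072),.1); ln((*t,.25),.15); env.release()
go((.50,.055,.25),np.pi+.09); d=grab('wrist','w9')
E
```

```text
False
False
True
[0.53599271 0.05834998 0.0713209 ] [-3.43128685 -0.22518869  1.62769421] 0.15902553883465795 75.0
```

View pics/w9.png

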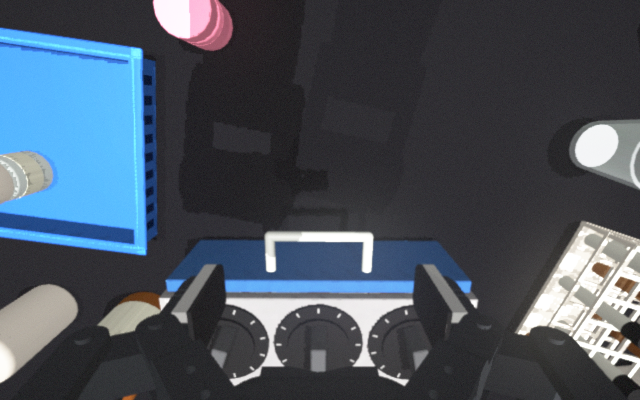

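The handle is back at row 237 (as before opening), so the drawer is shut. Locking it with the middle dial.

```bash
python3 - <<'E'
from turn import *
r=np.radians
turn((.6545,.0678),r(185),r(-110))
go((.60,.065,.32),np.pi+.065); d=grab('wrist','w10')
E
```

```text
grip 0.15693223636410705 [-1.1  1.2  2.3] [ 0.07  0.06 -0.05]
yaw 75.03783117100195 [0.6546577  0.06797816 0.13416661] [ 2.2  2.  -0.2]
83.125
```

View pics/w10.png

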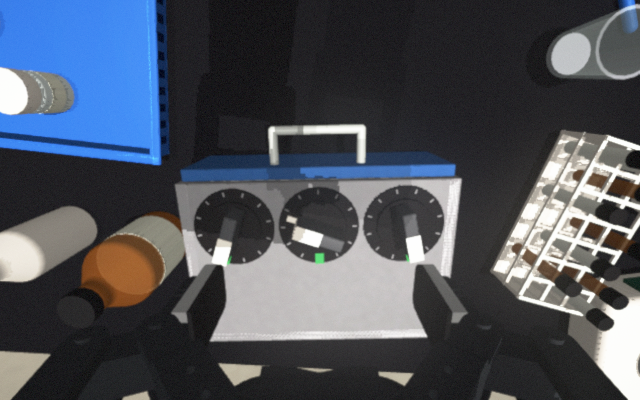

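The middle pointer (290,220) is more than a quarter turn off its mark at (319,258). The drawer is shut and the robot is clear.

```bash
python3 -c "
from h import *
print(job.hand_in())"
```

```text
the job is handed in; nothing more can be done
None
```

The job is handed in: all three red-capped jars stand in the shut drawer, which is locked by turning the middle dial about 110° off its mark; the white-capped jars are still standing in the basket, and run time was about 85 s.

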